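# Set and lock the slab roller for 6 mm

## Task

Get the slab roller ready for 6 mm slabs: turn its round scale sleeve until it clicks in with the 6 at the index mark, then turn the T-handle beside it a quarter turn clockwise until it snaps home and locks the setting. Leave the things standing on and around the machine where they are.

Things in the scene. Friction and masses are not known exactly. Their poses are not given: they have to be found in the camera images.
- sleeve_grip (a point): Point on the scale sleeve's axis, half way up its barrel, 56 mm off the face; fixed, does not turn with the sleeve. Axes: z along the sleeve's axis out of the face (28 degrees from vertical, leaning to the machine's front), x up the slope, y to the machine's left. Grip the barrel anywhere around it: knurled aluminium, 48 mm diameter, from 24 mm below to 24 mm beyond this point.
- sleeve_base (a point): Foot of the sleeve's axis on the bridge's sloping face (left, +y half); axes as sleeve_grip. Over it turns the sleeve's black flange, 84 mm diameter, top 14 mm off the face, with white numbers 0 to 10. Above 14 mm off the face all is clear for 65 mm around the axis.
- index_mark (a point): The index the number is read against: white line on a small dark block, up to 12 mm high, just outside the flange, 44 to 60 mm straight up the slope from sleeve_base. This point is the line's inner end.
- scale_sleeve (a joint): Turn of the sleeve, rad: number n is at the index at n x 0.4189 (24 degrees a number); 6 is 2.513. Grows when turned clockwise, seen looking down on the face (against z). Clicks by a spring ball into every number 0 to 10, and is drawn in if let go within 8 degrees; takes up to 0.2 N m to turn. Starts near 1 to 4. A black line on the barrel's end runs from the axis towards the 0.
- lock_grip (a point): Point on the T-handle's axis in the middle of its bar, 43 mm off the same face; fixed, axes as sleeve_grip. The bar is black, 78 mm long, 14 mm wide, 26 mm high along z (30 to 56 mm off the face), the only bar on the face.
- lock_base (a point): Foot of the T-handle's axis on the face, 148 mm to the right (-y) of sleeve_base. Below the bar: a stem of 17 mm diameter on a boss of 40 mm diameter whose top is 16 mm off the face.
- lock_handle (a joint): Turn of the T-handle, rad: 0 unlocked, bar level along y; 1.571 locked, bar up and down the slope, against a stop. Grows clockwise, seen looking down on the face. Easy to 0.7, then a spring ball resists (up to 0.2 N m); past about 1.3 it throws the bar home. Starts at 0 to 0.35. Locked, it holds the sleeve; locking draws a sleeve left between numbers onto one.
- slab_roller: Bench slab roller, bolted down: two grey end housings (352 mm over both, 230 mm deep, 238 mm high), steel rolls, sloping bridge above, feed boards 100 mm high reaching 235 mm to the front and 185 mm to the rear, crank to 330 mm on its right, up to 150 mm high. Origin: centre of the underside; x to its rear, y to its left, z up.
- bell_a: Bystander: unfired clay bell figure, 62 mm wide, 81 mm high, on the front feed board. Origin: centre of its foot.
- bell_b: Bystander: smaller clay bell figure, 53 mm wide, 69 mm high, on the front feed board. Origin: centre of its foot.
- glue_bottle: Bystander: white glue bottle, 54 mm diameter, 150 mm high. Origin: centre of its foot.
- amber_bottle: Bystander: amber glass bottle, 44 mm diameter, 105 mm high. Origin: centre of its foot.
- mug: Bystander: sand-coloured mug, 80 mm diameter, 100 mm high, empty. Origin: centre of its foot.
- thread_spool: Bystander: orange spool, 56 mm diameter, 55 mm high. Origin: centre of its foot.
- scrub_brush: Bystander: wooden scrubbing brush, 55 x 150 x 42 mm, bristles down. Origin: centre of its underside.

How it is judged:
On the way, in this order (a step that is already met when the one before it is completed fails the run):
1. the sleeve is clicked in at 6 while the T-handle is still unlocked (value of joint scale_sleeve between 2.393 and 2.633 rad and value of joint lock_handle below 0.8 rad), for 0.3 s.
2. the T-handle is turned home into its locked detent (value of joint lock_handle above 1.45 rad), for 0.2 s.
At the end, for the whole second after the job is handed in: The scale sleeve rests clicked in at 6 (joint 2.513 within 0.12 rad, under a third of a click) and the T-handle rests home in its locked detent (joint above 1.45 rad), both still (value of joint scale_sleeve between 2.393 and 2.633 rad and value of joint lock_handle above 1.45 rad and velocity of joint scale_sleeve between -0.05 and 0.05 rad/s and velocity of joint lock_handle between -0.05 and 0.05 rad/s); the robot touches nothing.
It fails at once if a bystander is pushed or knocked more than 25 mm from where it stood or tipped over (distance of any of bell_a, bell_b, glue_bottle, amber_bottle, mug, thread_spool, scrub_brush from where it was at the start of the episode above 0.025 m or angle between any of bell_a, bell_b, glue_bottle, amber_bottle, mug, thread_spool, scrub_brush's own z axis and vertical above 0.5 rad).
It also fails if it takes over 67 s, if anything falls off the work surface, if the arm or the gripper's body presses on something with over 40 N, if the wrist force passes 120 N, or if a joint passes its speed limit or range.

## Robot

A 6-joint arm with a two-finger parallel gripper is mounted at the origin on the work surface. World frame = base frame: x ahead of the robot, y to its left, z up, the work surface at z = 0. Lengths are in m, angles in rad, forces in N, time in s.
With the tool pointing down it reaches from about 0.3 to 0.875 m from the base axis. Payload 4.2 kg.
Tool frame: the origin (TCP) lies at the very end of the fingers, on their centre line; the grasp point (between the pads) lies 19 mm behind it; z points along the fingers, y is the line along which they close (so a half turn about z gives the same grasp; the last joint's range is limited). The gripper opens to 85 mm and grips with 20 to 120 N. Pads are 22 mm wide; open, the fingers measure 114 mm over their backs; the gripper's body (76 mm by 85 mm) begins 54 mm behind the grasp point. The pads swing forward as they close: fully open they stand 13 mm farther back than shut.
Start: joints at [-1.367, 0.32, 1.565, -0, 1.257, -0.02], TCP at [0.128, -0.561, 0.231] pointing down, gripper open.
Joint ranges: [-3.11, 3.11], [-0.84, 2.01], [0.21, 2.61], [-1.34, 4.49], [0.05, 2.63], [-2.56, 2.56]. Speed limits (rad/s): [2.57, 2.57, 3.14, 3.14, 3.14, 3.14].

## Interface

Orientations are given as a unit quaternion [w, x, y, z].
In Python, from station import ctrl gives the robot as it stands.
- The arm moves only by the tool move_arm, never from a script. Its argument "motion" is a list of rows, each an object of numbers: "claw": the opening, from -1 (shut) to 1 (fully open); "x", "y", "z": the shift along the world's x, y, z in m; "twist": the turn about the world's z in rad. A call has 1 to 8 rows; each row shifts and turns the commanded pose from where the row before left it; what a row does not reach is not made up. A row lasts 1/8 s, in which the tool goes at most 62.5 mm and 10.7 degrees, less where a joint would pass 70% of its speed; a pose out of reach is approached as far as the arm can. A call with a gripper value outside its range is refused whole. The fingers move at their own pace and stop on an object; "grip_force" is the grip in N (left out, the last holds). Time passes only in rows, so rows that do not move let the fingers close. It gives the time, the measured TCP pose, the force, the opening and the grip force at its end, in the units of the state.
- ctrl.observe(): the state, without advancing time (a new reading comes with each control period).
- ctrl.snapshot(name): name is "scene" or "side" or "wrist"; returns (picture, depth): 420x560x3 uint8, red, green, blue; 420x560 float32, m along the optical axis (not along the pixel's ray), 0 where there is no reading.
- ctrl.camera_model(name): a dict with "intrinsics" (3x3 intrinsics, pixels), "view" (4x4, takes a point from world to camera coordinates). Camera axes: x right, y up, looking along -z (the intrinsics and any distortion apply to the point x, -y, -z); pixel columns grow to the right and rows downward; lengths in m; the calibration is good to about 2 mm. A picture is of the moment at which its call begins: read the wrist's pose just before it. camera_model takes no time and is no camera call; for the wrist camera it gives the pose at the moment of the call.
- ctrl.job_done(): hands the job in; it is judged then, once.
Trained networks look in the newest picture that a camera, given by its name, has taken for a name from the list of things; names that differ only in an ending like _2 or _b are one class to them, and where a whole thing is asked for, a point or a joint stands for the part that bears it (a point fixed in the world has none). Each returns a list of dicts, best first, with "p" (0 to 1); they miss things now and then, are a little off and sometimes report something else, mostly with a low value. They report only what shows in the picture. A call takes as long as a camera call.
- ctrl.find_in(camera, label): "box" ([left, top, right, bottom] in pixels, round what is visible of it).
- ctrl.outline_of(camera, label): "region" (420x560 bool, what is visible of it) and "box" ([left, top, right, bottom] in pixels, round what is visible of it).
- ctrl.landmark_of(camera, label): "xy" ([column, row] in pixels: a listed point, or the origin of a listed thing).
The state is a dict: "clock": time; "q": joint angles; "dq": joint speeds; "joint_torque": joint torques, N m; "ee_pos": TCP position; "tool_rot": TCP orientation; "ft_force": force on the tool from outside, world axes, zero at the start; "ft_torque": the same for the moment, N m; "finger_gap": finger opening in m; "finger_force": force on a finger pad.
Only numpy, scipy, OpenCV 4.12 (cv2) and the standard library are available. Lean on these libraries where they do the work, as an engineer would, in place of code of your own. Each camera call takes 0.05 s, during which the arm holds its last target. There are 200 camera calls.

## Working session

There is one attempt and no reset: what is moved stays moved. The work goes in short steps, Python scripts to look and compute and a tool call to move; the robot and the scene stay as the last step left them, time stands still between calls to the robot, and variables do not carry over. Pictures are saved under pics/ and viewed, at most 10 in all, crops included, and the job is handed in when it is done.

Besides the shell and the picture viewer there is one more tool, called in YAML: its name, and indented under it one key for each argument. move_arm: Moves the arm, as the interface text tells. Its arguments: {"type":"object","properties":{"motion":{"type":"array"},"grip_force":{"type":"number"}},"required":["motion"]}

```bash
mkdir -p pics; ls
cat > h.py <<'E'
import numpy as np, cv2
from station import ctrl
def back(cam,xy,d,M=None):
    M=M or ctrl.camera_model(cam); K=np.array(M["intrinsics"]);V=np.array(M["view"])
    c=np.array([(xy[0]-K[0,2])/K[0,0]*d,-(xy[1]-K[1,2])/K[1,1]*d,-d,1])
    return (np.linalg.inv(V)@c)[:3]
def proj(cam,p,M=None):
    M=M or ctrl.camera_model(cam); K=np.array(M["intrinsics"]);V=np.array(M["view"])
    c=V@np.append(p,1); return np.array([K[0,0]*c[0]/-c[2]+K[0,2],K[1,1]*-c[1]/-c[2]+K[1,2]]),-c[2]
def dep(D,xy,r=2):
    x,y=int(round(xy[0])),int(round(xy[1])); w=D[max(y-r,0):y+r+1,max(x-r,0):x+r+1]; w=w[w>0]
    return float(np.median(w)) if w.size else 0
E
python3 - <<'E'
from h import *
np.set_printoptions(precision=4,suppress=True)
s=ctrl.observe(); print(s)
ims=[]
for c in("scene","side"):
    I,D=ctrl.snapshot(c); M=ctrl.camera_model(c); print(c,{k:v for k,v in M.items() if k not in("intrinsics","view")}, np.linalg.inv(M["view"])[:3,3])
    np.savez(f"{c}.npz",I=I,D=D)
    cv2.imwrite(f"pics/{c}0.png",I[:,:,::-1])
    for l in("sleeve_grip","sleeve_base","index_mark","lock_grip","lock_base","slab_roller","bell_a","glue_bottle","amber_bottle","mug","thread_spool","scrub_brush"):
        for r in ctrl.landmark_of(c,l)[:2]: 
            d=dep(D,r["xy"]); print(c,l,round(r["p"],2),np.array(r["xy"]),back(c,r["xy"],d) if d else None)
E
```

```text
pics
{'clock': 0.0, 'q': array([-1.367 ,  0.3203,  1.5657,  0.    ,  1.2574, -0.02  ]), 'dq': array([ 0.0004,  0.0006, -0.0003,  0.0003,  0.0028, -0.0002]), 'joint_torque': array([  0.0024, -41.5515, -23.4157,   0.0002,   0.0083,   0.    ]), 'ee_pos': array([ 0.1275, -0.5602,  0.2305]), 'tool_rot': array([-0.0009,  0.9937,  0.1117, -0.0001]), 'ft_force': array([-0.4753,  0.4964, -0.3014]), 'ft_torque': array([0.034 , 0.0056, 0.0051]), 'finger_force': 0.0, 'finger_gap': 0.08555179377303537}
scene {} [1.1066 0.6691 1.0617]
scene sleeve_grip 0.8 [268.1 212.5] [0.627  0.0387 0.2725]
scene sleeve_base 0.81 [263.4 227.8] [0.6479 0.0409 0.2255]
scene index_mark 0.66 [252.1 225.1] [0.6697 0.0167 0.2325]
scene lock_base 0.73 [235.1 199.2] [ 0.6352 -0.1175  0.2184]
scene slab_roller 0.88 [244.3 260.5] [0.7073 0.0136 0.0976]
scene bell_a 0.77 [303.4 228.3] [0.5004 0.0549 0.131 ]
scene bell_a 0.73 [273.5 211.3] [0.611  0.0433 0.2703]
scene glue_bottle 0.9 [404.1 295.1] [0.3769 0.3858 0.0112]
scene amber_bottle 0.69 [336.9 360.5] [0.7026 0.4068 0.0554]
scene amber_bottle 0.54 [239.1 189.4] [ 0.61
[... 533 characters left out ...]

side lock_grip 0.33 [226.8 197.4] [0.6251 0.0368 0.2128]
side lock_base 0.72 [260.4 179. ] [ 0.6138 -0.1133  0.2092]
side slab_roller 0.61 [229.2 197.1] [0.6197 0.033  0.2135]
side slab_roller 0.56 [241.1 242.8] [0.5628 0.0629 0.101 ]
side bell_a 0.71 [289.4 225.2] [ 0.4843 -0.0651  0.1167]
side bell_a 0.55 [268.2 246.6] [0.4772 0.0587 0.1173]
side glue_bottle 0.94 [239.6 380.4] [0.3397 0.3879 0.0166]
side amber_bottle 0.65 [122.6 327.9] [0.6633 0.413  0.0202]
side mug 0.81 [167.3 365.2] [0.4828 0.4512 0.0369]
side thread_spool 0.7 [352.2 224.6] [ 0.3993 -0.3366  0.0048]
side thread_spool 0.68 [120.4 325.5] [0.6654 0.4161 0.0293]
side scrub_brush 0.78 [380.8 210.1] [ 0.351  -0.469   0.0105]
```

Run:
```python
import cv2,numpy as np
a=cv2.imread("pics/scene0.png")[120:330,160:440];b=cv2.imread("pics/side0.png")[120:330,130:410]
a,b=[cv2.resize(i,(560,420),interpolation=3) for i in(a,b)]
cv2.imwrite("pics/ab.png",np.vstack([cv2.resize(np.hstack([a,b]),(800,300)),cv2.resize(np.hstack([cv2.imread("pics/scene0.png"),cv2.imread("pics/side0.png")]),(800,300))]))
```

```text
(no output)
```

View pics/ab.png

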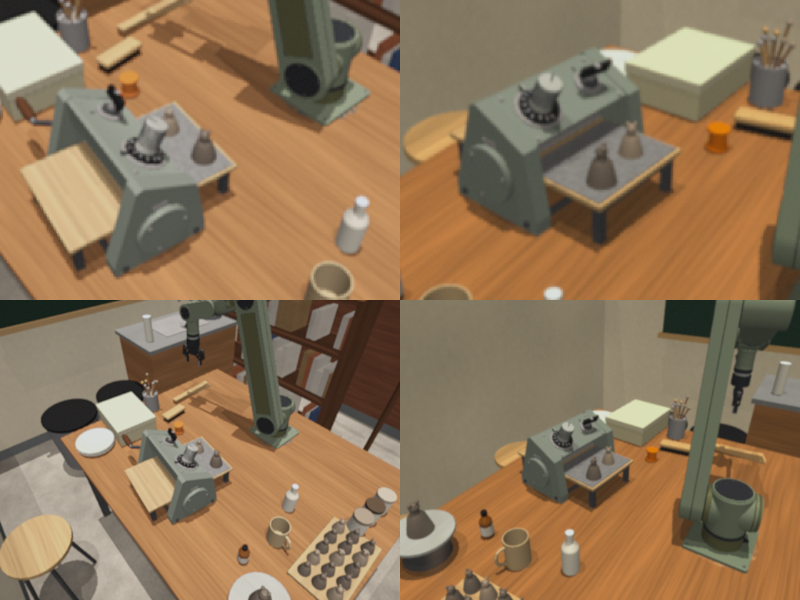

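move_arm:
  motion:
    - {"z": 0.06}
    - {"z": 0.06}
    - {"z": 0.06}
    - {"z": 0.06}
    - {"x": 0.03, "y": 0.05}
    - {"x": 0.03, "y": 0.05}
    - {"x": 0.03, "y": 0.05}
    - {"x": 0.03, "y": 0.05}

```text
validation failed for argument at $.mo...
```

move_arm:
  motion:
    - {"x": 0.035, "y": 0.05}
    - {"x": 0.035, "y": 0.05}
    - {"x": 0.035, "y": 0.05}
    - {"x": 0.035, "y": 0.05}
    - {"x": 0.035, "y": 0.05}
    - {"x": 0.035, "y": 0.05}
    - {"x": 0.03, "y": 0.02}
    - {}

```text
validation failed for argument at $.mo...
```

```bash
cat > look.py <<'E'
from h import *
import sys
np.set_printoptions(precision=4,suppress=True)
def look(name,labels=("sleeve_grip","sleeve_base","index_mark","lock_grip","lock_base")):
    s=ctrl.observe(); M=ctrl.camera_model("wrist"); I,D=ctrl.snapshot("wrist")
    np.savez(name+".npz",I=I,D=D,K=M["intrinsics"],V=M["view"]); cv2.imwrite(f"pics/{name}.png",I[:,:,::-1])
    print(s["clock"],s["ee_pos"],s["tool_rot"],s["q"]); print(np.linalg.inv(M["view"]))
    for l in labels:
        for r in ctrl.landmark_of("wrist",l)[:2]:
            d=dep(D,r["xy"]); print(l,round(r["p"],2),np.array(r["xy"]),back("wrist",r["xy"],d,M) if d else None)
    return I,D,M
if __name__=="__main__": look(sys.argv[1])
E
python3 look.py w1
```

```text
1.3 [ 0.1276 -0.5607  0.2313] [0.0001 0.9937 0.1117 0.    ] [-1.367   0.3196  1.5645  0.      1.2574 -0.02  ]
[[ 0.2217  0.9367  0.2708  0.1959]
 [-0.9751  0.2127  0.0626 -0.5448]
 [ 0.001  -0.278   0.9606  0.3745]
 [ 0.      0.      0.      1.    ]]
```

View pics/w1.png

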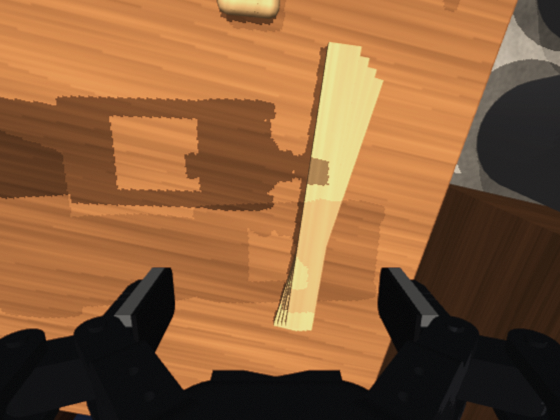

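move_arm:
  motion:
    - {"claw": 1, "x": 0, "y": 0, "z": 0.06, "twist": 0}
    - {"claw": 1, "x": 0, "y": 0, "z": 0.06, "twist": 0}
    - {"claw": 1, "x": 0, "y": 0, "z": 0.06, "twist": 0}
    - {"claw": 1, "x": 0.02, "y": 0.03, "z": 0.05, "twist": 0}
    - {"claw": 1, "x": 0.035, "y": 0.05, "z": 0, "twist": 0}
    - {"claw": 1, "x": 0.035, "y": 0.05, "z": 0, "twist": 0}
    - {"claw": 1, "x": 0.035, "y": 0.05, "z": 0, "twist": 0}
    - {"claw": 1, "x": 0.035, "y": 0.05, "z": 0, "twist": 0}

```text
clock: 2.6
ee_pos: [0.2883, -0.3289, 0.4615]
tool_rot: [0.0, 0.994, 0.111, 0.0]
ft_force: [0.5, -0.4, -0.7]
finger_gap: 0.0857
finger_force: 0.0
```

move_arm:
  motion:
    - {"claw": 1, "x": 0.035, "y": 0.05, "z": 0, "twist": 0}
    - {"claw": 1, "x": 0.035, "y": 0.05, "z": 0, "twist": 0}
    - {"claw": 1, "x": 0.035, "y": 0.05, "z": 0, "twist": 0}
    - {"claw": 1, "x": 0.035, "y": 0.05, "z": 0, "twist": 0}
    - {"claw": 1, "x": 0.035, "y": 0.05, "z": 0, "twist": 0}
    - {"claw": 1, "x": 0.035, "y": 0.05, "z": 0, "twist": 0}
    - {"claw": 1, "x": 0.035, "y": 0.03, "z": 0, "twist": 0}
    - {"claw": 1, "x": 0, "y": 0, "z": 0, "twist": 0}

```text
clock: 3.6
ee_pos: [0.5344, 0.0014, 0.4597]
tool_rot: [-0.0, 0.994, 0.114, -0.001]
ft_force: [0.3, -0.4, -0.2]
finger_gap: 0.0855
finger_force: 0.0
```

```bash
python3 look.py w2
```

```text
3.6 [0.5344 0.0014 0.4597] [-0.0003  0.9935  0.1136 -0.0011] [-0.019   0.2065  1.1637  0.0003  1.7738  1.3242]
[[ 0.2255  0.9352  0.2729  0.603 ]
 [-0.9742  0.2164  0.0632  0.0175]
 [ 0.0001 -0.2801  0.96    0.6026]
 [ 0.      0.      0.      1.    ]]
sleeve_grip 0.68 [276.7  95. ] [0.6156 0.0197 0.2818]
sleeve_base 0.74 [287.5  75.3] [0.6348 0.0141 0.2684]
index_mark 0.84 [298.   38.1] [0.673  0.0117 0.2349]
index_mark 0.63 [418.2 139.4] [ 0.6077 -0.1281  0.2501]
lock_grip 0.93 [412.9 141.5] [ 0.6045 -0.1209  0.2567]
lock_base 0.92 [413.  123.5] [ 0.6224 -0.1268  0.2267]
```

View pics/w2.png

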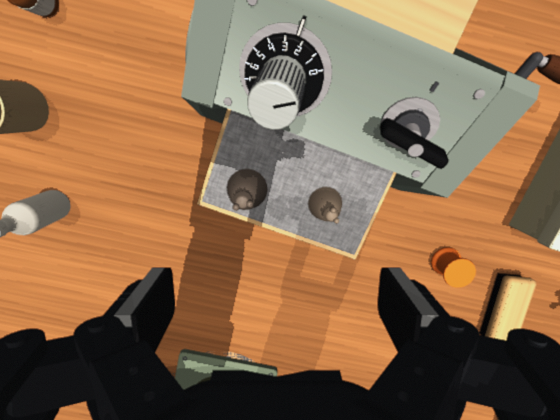

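```bash
cat > geo.py <<'E'
from h import *
import sys
np.set_printoptions(precision=4,suppress=True)
def geo(name):
    z=np.load(name+".npz");D,K,V,I=z["D"],z["K"],z["V"],z["I"]
    v,u=np.mgrid[:420,:560]; c=np.stack([(u-K[0,2])/K[0,0]*D,-(v-K[1,2])/K[1,1]*D,-D,np.ones_like(D)],-1)
    P=(c@np.linalg.inv(V).T)[...,:3]; ok=D>0
    m=ok&(P[...,2]>.18)&(P[...,2]<.30)&(P[...,0]>.55)&(P[...,0]<.75)&(abs(P[...,1])<.25)
    Q=P[m]; rng=np.random.default_rng(0);best=0
    for _ in range(400):
        a,b,d=Q[rng.choice(len(Q),3,0)]; n=np.cross(b-a,d-a); n/=np.linalg.norm(n)+1e-9; n*=np.sign(n[2])
        if abs(np.degrees(np.arccos(n[2]))-28)>4: continue
        k=(abs((Q-a)@n)<.002).sum()
        if k>best: best=k;N=(n,a)
    n,a=N; q=Q[abs((Q-a)@n)<.002]; o=q.mean(0); n=np.linalg.svd(q-o)[2][2]; n*=np.sign(n[2])
    h=(P-o)@n
    return P,h,ok,n,o,I,K,V
if __name__=="__main__":
    P,h,ok,n,o,I,K,V=geo(sys.argv[1]); print("n",n,np.degrees(np.arccos(n[2])),"yaw front",np.degrees(np.arctan2(n[1],n[0])),o)
    x=-n*n[2]; x[2]+=1; x/=np.linalg.norm(x); y=np.cross(n,x); print("upslope",x,"left",y)
    reg=ok&(P[...,0]>.5)&(P[...,0]<.75)
    S=reg&(h>.076)&(h<.085)&(P[...,1]>-.05)&(P[...,1]<.1); T=reg&(h>.05)&(h<.06)&(P[...,1]<-.05)&(P[...,1]>-.2)
    for nm,M in(("sleeve",S),("bar",T)):
        q=P[M]; e=np.stack([(q-o)@x,(q-o)@y],1); (c,w,ang)=cv2.minAreaRect(e.astype(np.float32)); 
        m=e.mean(0); print(nm,M.sum(),"h",np.median(h[M]),"rect",c,w,ang,"mean",m, "base",o+x*c[0]+y*c[1])
        if nm=="bar":
            d=np.linalg.eigh(np.cov((e-m).T))[1][:,1]; print("bar dir angle from y (cw+)",np.degrees(np.arctan2(d[0],d[1])))
    np.savez("frame.npz",n=n,o=o,x=x,y=y)
    B=o+x*cv2.minAreaRect(np.stack([(P[S]-o)@x,(P[S]-o)@y],1).astype(np.float32))[0][0]+y*cv2.minAreaRect(np.stack([(P[S]-o)@x,(P[S]-o)@y],1).astype(np.float32))[0][1]
    # rectified flange (h=14) and cap (h=80) views, upslope = up, right = -y
    out=[]
    for hh in(.014,.080):
        g=np.linspace(.065,-.065,300); X,Y=np.meshgrid(g,g,indexing="ij")
        W=B+n*hh+X[...,None]*x+Y[...,None]*y
        C=W@V[:3,:3].T+V[:3,3]; out.append(cv2.remap(I,(K[0,0]*C[...,0]/-C[...,2]+K[0,2]).astype(np.float32),(-K[1,1]*C[...,1]/-C[...,2]+K[1,2]).astype(np.float32),1))
    cv2.imwrite(f"pics/{sys.argv[1]}_rect.png",np.hstack(out)[:,:,::-1])
E
python3 geo.py w2
```

```text
bash:   598 Killed                     python3 geo.py w2
```

```bash
sed -i 's/np.linalg.svd(q-o)\[2\]\[2\]/np.linalg.svd(q-o,full_matrices=False)[2][2]/' geo.py; python3 geo.py w2
```

```text
n [-0.4585  0.0582  0.8868] 27.52816056612961 yaw front 172.76237076900333 [ 0.6467 -0.0602  0.2138]
upslope [ 0.8797 -0.1117  0.4622] left [0.126 0.992 0.   ]
sleeve 2005 h 0.0792050825636029 rect (-0.016399843618273735, 0.07628002762794495) (0.04681164026260376, 0.046709515154361725) 40.1596794128418 mean [-0.0146  0.0765] base [0.6419 0.0173 0.2062]
bar 993 h 0.0548531385186309 rect (-0.016393868252635002, -0.07100765407085419) (0.07681459188461304, 0.01455965731292963) 82.22920989990234 mean [-0.0149 -0.0694] base [ 0.6234 -0.1288  0.2062]
bar dir angle from y (cw+) 7.472447397043683
```

View pics/w2_rect.png

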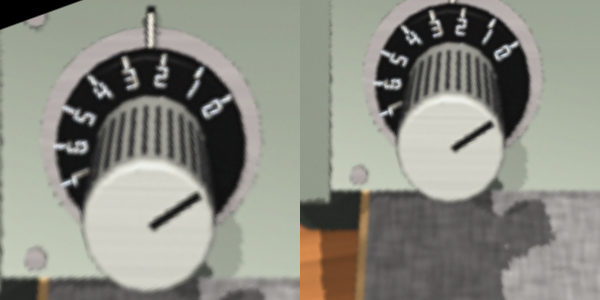

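The sleeve reads about 2.35 (barrel line 57° clockwise of the index) and the bar is at about 0.13 rad. The fitted heights, slope and 147 mm spacing match the data given. Next I move over the barrel.

move_arm:
  motion:
    - {"claw": 1, "x": 0.041, "y": 0.0095, "z": 0, "twist": 0.04}
    - {"claw": 1, "x": 0.041, "y": 0.0095, "z": 0, "twist": 0}
    - {"claw": 1, "x": 0, "y": 0, "z": -0.06, "twist": 0}
    - {"claw": 1, "x": 0, "y": 0, "z": -0.05, "twist": 0}
    - {"claw": 1, "x": 0, "y": 0, "z": -0.03, "twist": 0}
    - {"claw": 1, "x": 0, "y": 0, "z": 0, "twist": 0}

```text
clock: 4.65
ee_pos: [0.6131, 0.0174, 0.3194]
tool_rot: [-0.0, 0.991, 0.131, -0.002]
ft_force: [0.1, 0.5, 1.1]
finger_gap: 0.0854
finger_force: 0.0
```

```bash
python3 - <<'E'
from look import *
look("w3",())
E
python3 geo.py w3
```

```text
4.65 [0.6131 0.0174 0.3194] [-0.0002  0.9914  0.1309 -0.0025] [ 0.0098  0.3471  1.3053 -0.0002  1.4942  1.3181]
[[ 0.2593  0.9264  0.273   0.6815]
 [-0.9658  0.2488  0.0731  0.036 ]
 [-0.0002 -0.2826  0.9592  0.4623]
 [ 0.      0.      0.      1.    ]]
n [-0.4574  0.0572  0.8874] 27.451074137102424 yaw front 172.87484288512888 [ 0.657  -0.0229  0.2166]
upslope [ 0.8806 -0.1101  0.461 ] left [ 0.124   0.9923 -0.    ]
sleeve 3588 h 0.0793061450475744 rect (-0.021962925791740417, 0.03873475268483162) (0.0464690737426281, 0.046709634363651276) 56.717979431152344 mean [-0.0191  0.0388] base [0.6425 0.0179 0.2065]
bar 1829 h 0.05484544003887681 rect (-0.02295113168656826, -0.10867545008659363) (0.07684259861707687, 0.015519939363002777) 81.85674285888672 mean [-0.0203 -0.1059] base [ 0.6233 -0.1282  0.206 ]
bar dir angle from y (cw+) 7.242742055129937
```

move_arm:
  motion:
    - {"claw": 1, "x": 0.004, "y": 0.0035, "z": -0.042, "twist": 0}
    - {"claw": 1, "x": 0, "y": 0, "z": -0.04, "twist": 0}
    - {"claw": 0.3, "x": 0, "y": 0, "z": 0, "twist": 0}
    - {"claw": 0, "x": 0, "y": 0, "z": 0, "twist": 0}
    - {"claw": -0.3, "x": 0, "y": 0, "z": 0, "twist": 0}
    - {"claw": -1, "x": 0, "y": 0, "z": 0, "twist": 0}
    - {"claw": -1, "x": 0, "y": 0, "z": 0, "twist": 0}
    - {"claw": -1, "x": 0, "y": 0, "z": 0, "twist": 0}
  grip_force: 50

```text
clock: 5.7
ee_pos: [0.62, 0.0219, 0.243]
tool_rot: [0.001, 0.991, 0.131, 0.003]
ft_force: [-1.6, 2.0, 7.1]
finger_gap: 0.05
finger_force: 50.9
```

move_arm:
  motion:
    - {"claw": -1, "x": 0, "y": 0, "z": 0, "twist": -0.13}
    - {"claw": -1, "x": 0, "y": 0, "z": 0, "twist": -0.13}
    - {"claw": -1, "x": 0, "y": 0, "z": 0, "twist": -0.13}
    - {"claw": -1, "x": 0, "y": 0, "z": 0, "twist": -0.13}
    - {"claw": -1, "x": 0, "y": 0, "z": 0, "twist": -0.13}
    - {"claw": -1, "x": 0, "y": 0, "z": 0, "twist": -0.13}
    - {"claw": -1, "x": 0, "y": 0, "z": 0, "twist": 0}

```text
clock: 6.58
ee_pos: [0.625, 0.017, 0.2396]
tool_rot: [0.001, 0.967, -0.253, 0.008]
ft_force: [9.4, -21.8, -13.9]
finger_gap: 0.0467
finger_force: 143.6
```

```bash
cat > read.py <<'E'
from look import *
import geo as G
def read(name,frame="frame0.npz"):
    look(name,()); P,h,ok,n,o,I,K,V=G.geo(name); F=np.load(frame); n,x,y,B=F["n"],F["x"],F["y"],F["B"]
    out=[]
    for hh in(.014,.080):
        g=np.linspace(.065,-.065,300); X,Y=np.meshgrid(g,g,indexing="ij")
        W=B+n*hh+X[...,None]*x+Y[...,None]*y
        C=W@V[:3,:3].T+V[:3,3]; out.append(cv2.remap(I,(K[0,0]*C[...,0]/-C[...,2]+K[0,2]).astype(np.float32),(-K[1,1]*C[...,1]/-C[...,2]+K[1,2]).astype(np.float32),1))
    cv2.imwrite(f"pics/{name}_rect.png",np.hstack(out)[:,:,::-1])
    g=cv2.cvtColor(out[1],cv2.COLOR_RGB2GRAY).astype(float); v,u=np.mgrid[:300,:300]-149.5; k=300/.130
    r=np.hypot(u,v)/k; a=np.degrees(np.arctan2(u,-v))
    # darkest direction within the cap
    best=[(np.mean([g[int(149.5-np.cos(t)*q*k),int(149.5+np.sin(t)*q*k)] for q in np.linspace(.004,.018,20)]),np.degrees(t)) for t in np.radians(np.arange(-180,180,1))]
    best.sort(); print("line angle cw",[(round(float(b)),round(float(t))) for b,t in best[:5]],"number",best[0][1]/24)
if __name__=="__main__": read(sys.argv[1])
E
python3 - <<'E'
import numpy as np
F=dict(np.load("frame.npz")); np.savez("frame0.npz",**F,B=np.array([0.6425,0.0179,0.2065]))
E
python3 read.py w4
```

```text
6.575 [0.625  0.017  0.2396] [ 0.0012  0.9674 -0.2532  0.0084] [ 0.0122  0.3869  1.4412 -0.007   1.2978  2.0969]
[[-0.4901  0.8416  0.227   0.6837]
 [-0.8716 -0.4729 -0.1288 -0.0164]
 [-0.0011 -0.261   0.9653  0.3839]
 [ 0.      0.      0.      1.    ]]
line angle cw [(12, 93), (12, 94), (12, 92), (13, 95), (13, 91)] number 3.875
```

View pics/w4_rect.png

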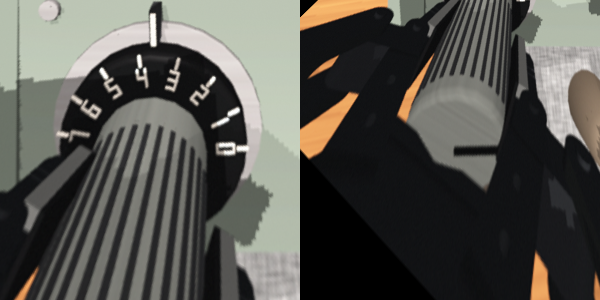

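move_arm:
  motion:
    - {"claw": 1, "x": 0, "y": 0, "z": 0, "twist": 0}
    - {"claw": 1, "x": 0, "y": 0, "z": 0, "twist": 0}
    - {"claw": 1, "x": 0, "y": 0, "z": 0, "twist": 0}
    - {"claw": 1, "x": 0, "y": 0, "z": 0, "twist": 0.18}
    - {"claw": 1, "x": 0, "y": 0, "z": 0, "twist": 0.18}
    - {"claw": 1, "x": 0, "y": 0, "z": 0, "twist": 0.18}
    - {"claw": 1, "x": 0, "y": 0, "z": 0, "twist": 0.18}
    - {"claw": 1, "x": 0, "y": 0, "z": 0, "twist": 0.18}

```text
clock: 7.62
ee_pos: [0.6186, 0.0224, 0.2399]
tool_rot: [0.0, 0.981, 0.194, 0.0]
ft_force: [0.0, -1.3, 0.3]
finger_gap: 0.0851
finger_force: 0.0
```

```bash
python3 read.py w5
```

```text
7.625 [0.6186 0.0224 0.2399] [0.     0.981  0.194  0.0004] [0.0175 0.3843 1.4445 0.0001 1.3121 1.1978]
[[ 0.3805  0.8886  0.2562  0.6832]
 [-0.9248  0.3653  0.1065  0.0494]
 [ 0.0011 -0.2774  0.9607  0.3831]
 [ 0.      0.      0.      1.    ]]
line angle cw [(11, 96), (12, 95), (12, 94), (12, 93), (12, 97)] number 4.000000000000001
```

View pics/w5_rect.png

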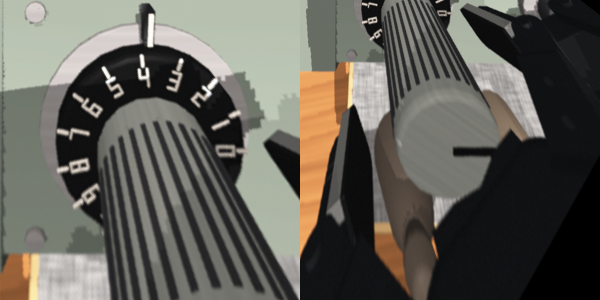

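move_arm:
  motion:
    - {"claw": 0.3, "x": 0, "y": 0, "z": 0, "twist": 0}
    - {"claw": 0, "x": 0, "y": 0, "z": 0, "twist": 0}
    - {"claw": -1, "x": 0, "y": 0, "z": 0, "twist": 0}
    - {"claw": -1, "x": 0, "y": 0, "z": 0, "twist": 0}
    - {"claw": -1, "x": 0, "y": 0, "z": 0, "twist": 0}
    - {"claw": -1, "x": 0, "y": 0, "z": 0, "twist": 0}

```text
clock: 8.43
ee_pos: [0.6188, 0.0217, 0.2404]
tool_rot: [0.0, 0.982, 0.19, 0.001]
ft_force: [-1.3, 2.1, 5.5]
finger_gap: 0.052
finger_force: 51.5
```

move_arm:
  motion:
    - {"claw": -1, "x": 0, "y": 0, "z": 0, "twist": -0.14}
    - {"claw": -1, "x": 0, "y": 0, "z": 0, "twist": -0.14}
    - {"claw": -1, "x": 0, "y": 0, "z": 0, "twist": -0.14}
    - {"claw": -1, "x": 0, "y": 0, "z": 0, "twist": -0.14}
    - {"claw": -1, "x": 0, "y": 0, "z": 0, "twist": -0.14}
    - {"claw": -1, "x": 0, "y": 0, "z": 0, "twist": -0.14}
    - {"claw": -1, "x": 0, "y": 0, "z": 0, "twist": -0.14}
    - {"claw": -1, "x": 0, "y": 0, "z": 0, "twist": -0.03}

```text
clock: 9.43
ee_pos: [0.6238, 0.0176, 0.238]
tool_rot: [-0.0, 0.952, -0.305, 0.007]
ft_force: [1.3, -28.7, -13.1]
finger_gap: 0.0471
finger_force: 201.4
```

```bash
python3 read.py w6
```

```text
9.425 [0.6238 0.0176 0.238 ] [-0.0002  0.9525 -0.3046  0.0068] [ 0.0118  0.3872  1.4447 -0.004   1.2967  2.2026]
[[-0.5804  0.7858  0.2137  0.6789]
 [-0.8144 -0.5588 -0.1566 -0.0225]
 [-0.0036 -0.2649  0.9643  0.3821]
 [ 0.      0.      0.      1.    ]]
line angle cw [(11, 133), (11, 132), (11, 134), (12, 131), (12, 130)] number 5.541666666666667
```

move_arm:
  motion:
    - {"claw": -1, "x": 0, "y": 0, "z": 0, "twist": -0.09}
    - {"claw": -1, "x": 0, "y": 0, "z": 0, "twist": -0.09}
    - {"claw": -1, "x": 0, "y": 0, "z": 0, "twist": 0}

```text
clock: 9.85
ee_pos: [0.622, 0.0149, 0.242]
tool_rot: [0.003, 0.92, -0.391, 0.007]
ft_force: [-1.4, -24.3, 6.7]
finger_gap: 0.0473
finger_force: 241.8
```

```bash
python3 read.py w7
```

```text
9.85 [0.622  0.0149 0.242 ] [ 0.0028  0.9203 -0.3911  0.0074] [ 0.0111  0.383   1.4413 -0.0114  1.3061  2.3884]
[[-0.72    0.6698  0.1818  0.6688]
 [-0.694  -0.6949 -0.1884 -0.034 ]
 [ 0.0001 -0.2619  0.9651  0.3863]
 [ 0.      0.      0.      1.    ]]
line angle cw [(11, 148), (12, 147), (12, 146), (12, 145), (12, 144)] number 6.166666666666667
```

Release; it should click in at 6. Then raise and look again.

move_arm:
  motion:
    - {"claw": 1, "x": 0, "y": 0, "z": 0, "twist": 0}
    - {"claw": 1, "x": 0, "y": 0, "z": 0, "twist": 0}
    - {"claw": 1, "x": 0, "y": 0, "z": 0, "twist": 0}
    - {"claw": 1, "x": 0, "y": 0, "z": 0.05, "twist": 0}
    - {"claw": 1, "x": 0, "y": 0, "z": 0.05, "twist": 0.18}
    - {"claw": 1, "x": 0, "y": -0.04, "z": 0.04, "twist": 0.18}
    - {"claw": 1, "x": 0, "y": -0.04, "z": 0, "twist": 0.18}
    - {"claw": -1, "x": 0, "y": 0, "z": 0, "twist": 0}

```text
clock: 10.9
ee_pos: [0.6186, -0.0598, 0.3795]
tool_rot: [0.0, 0.991, -0.134, 0.0]
ft_force: [-0.6, 0.1, -0.4]
finger_gap: 0.0695
finger_force: 0.0
```

```bash
python3 read.py w8; python3 geo.py w8; python3 -c "
from h import *
for c in ('scene','side'):ctrl.snapshot(c)
for c in ('scene','side'):
  for l in ('bell_a',): print([(round(r['p'],2),r['xy']) for r in ctrl.landmark_of(c,l)])"
```

```text
10.9 [ 0.6186 -0.0598  0.3795] [ 0.0002  0.991  -0.134   0.0002] [-0.1147  0.3511  1.1552 -0.0004  1.635   1.7247]
[[-0.2657  0.9262  0.2675  0.6861]
 [-0.9641 -0.2557 -0.0724 -0.0782]
 [ 0.0013 -0.2771  0.9608  0.5227]
 [ 0.      0.      0.      1.    ]]
line angle cw [(16, 143), (16, 142), (19, 141), (20, 144), (21, 145)] number 5.958333333333333
n [-0.4522  0.058   0.89  ] 27.122566205195273 yaw front 172.6857363941882 [ 0.6545 -0.0627  0.2178]
upslope [ 0.8828 -0.1133  0.4559] left [0.1273 0.9919 0.    ]
sleeve 1875 h 0.07914456254354034 rect (-0.023986894637346268, 0.07708708941936493) (0.046766042709350586, 0.04381213337182999) 82.11809539794922 mean [-0.0209  0.0764] base [0.6432 0.0164 0.2069]
bar 1376 h 0.05451415346862479 rect (-0.025619439780712128, -0.0697946697473526) (0.07715672254562378, 0.015296094119548798) 82.25936126708984 mean [-0.0232 -0.0691] base [ 0.623  -0.1291  0.2061]
bar dir angle from y (cw+) 7.400146827477746
[(0.64, [275.0, 210.8]), (0.58, [304.4, 225.9])]
[(0.76, [269.0, 246.5]), (0.58, [290.8, 227.3])]
```

View pics/w8_rect.png

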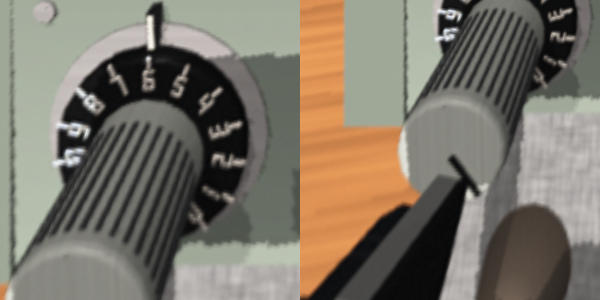

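Run:
```python
import numpy as np
from station import ctrl
np.set_printoptions(precision=4,suppress=True)
s=ctrl.observe(); B=np.array([.6233,-.1287,.2061]); az=np.radians(172.8); t=np.radians(27.7)
n=np.array([np.sin(t)*np.cos(az),np.sin(t)*np.sin(az),np.cos(t)]); x=np.array([-n[0]*n[2],-n[1]*n[2],1-n[2]**2]); x/=np.linalg.norm(x); y=np.cross(n,x)
prev=s["ee_pos"]; print(prev)
for ph,ex in((4,-.012),(7,0),(20,.001),(35,.001),(50,.002),(65,.002),(80,.002),(88,.001),(88,-.02)):
    p=np.radians(ph); S=12.5*np.cos(p)+14.5*np.sin(p); off=.007+S/1000-ex
    c=.030*np.array([np.sin(p),np.cos(p)])+off*np.array([-np.cos(p),np.sin(p)])
    P=B+x*(c[0]-.0127)+y*c[1]+n*.032; print(ph,P,P-prev); prev=P
```

```text
[ 0.6186 -0.057   0.3789]
4 [ 0.5748 -0.0901  0.2144] [-0.0438 -0.0331 -0.1644]
7 [ 0.5862 -0.0914  0.2205] [ 0.0114 -0.0013  0.006 ]
20 [ 0.5922 -0.0885  0.2234] [0.006  0.0029 0.0029]
35 [ 0.5997 -0.0867  0.2272] [0.0075 0.0018 0.0038]
50 [ 0.6087 -0.0888  0.232 ] [ 0.009  -0.002   0.0048]
65 [ 0.6168 -0.0937  0.2366] [ 0.0081 -0.0049  0.0046]
80 [ 0.6234 -0.1022  0.2405] [ 0.0065 -0.0085  0.004 ]
88 [ 0.6258 -0.1069  0.2421] [ 0.0025 -0.0047  0.0016]
88 [ 0.6278 -0.086   0.2418] [ 0.002   0.0209 -0.0003]
```

move_arm:
  motion:
    - {"claw": -1, "x": -0.044, "y": -0.033, "z": 0, "twist": 0.145}
    - {"claw": -1, "x": 0, "y": 0, "z": -0.05, "twist": 0}
    - {"claw": -1, "x": 0, "y": 0, "z": -0.03, "twist": 0}
    - {"claw": -1, "x": 0, "y": 0, "z": 0, "twist": 0}
    - {"claw": -1, "x": 0, "y": 0, "z": 0, "twist": 0}

```text
clock: 11.78
ee_pos: [0.5754, -0.0907, 0.3007]
tool_rot: [0.0, 0.998, -0.06, 0.001]
ft_force: [0.6, 0.5, 0.1]
finger_gap: -0.0001
finger_force: 0.0
```

move_arm:
  motion:
    - {"claw": -1, "x": 0, "y": 0, "z": -0.045, "twist": 0}
    - {"claw": -1, "x": 0, "y": 0, "z": -0.041, "twist": 0}
    - {"claw": -1, "x": 0, "y": 0, "z": 0, "twist": 0}
    - {"claw": -1, "x": 0.011, "y": -0.001, "z": 0.006, "twist": 0}
    - {"claw": -1, "x": 0.003, "y": 0.0015, "z": 0.0015, "twist": 0}
    - {"claw": -1, "x": 0.003, "y": 0.0015, "z": 0.0015, "twist": 0}
    - {"claw": -1, "x": 0, "y": 0, "z": 0, "twist": 0}

```text
clock: 12.65
ee_pos: [0.5922, -0.089, 0.2231]
tool_rot: [0.0, 0.998, -0.06, 0.001]
ft_force: [0.7, -0.1, -0.0]
finger_gap: -0.0002
finger_force: 0.0
```

```bash
python3 read.py w9; python3 geo.py w9
```

```text
12.65 [ 0.5922 -0.089   0.2231] [ 0.0001  0.9982 -0.0604  0.0008] [-0.1684  0.3615  1.5225  0.      1.256   1.5233]
[[-0.1209  0.954   0.2742  0.6615]
 [-0.9927 -0.1165 -0.0324 -0.0973]
 [ 0.0011 -0.2761  0.9611  0.3664]
 [ 0.      0.      0.      1.    ]]
line angle cw [(0, -180), (0, -179), (0, -178), (0, -177), (0, -176)] number -7.5
n [-0.4569  0.0653  0.8871] 27.4883866972861 yaw front 171.86885172727077 [ 0.6509 -0.1098  0.219 ]
upslope [ 0.8782 -0.1255  0.4616] left [0.1414 0.9899 0.    ]
sleeve 256 h 0.07873993105703574 rect (-0.0262441523373127, 0.08171731978654861) (0.009294401854276657, 0.0625622570514679) 29.7089786529541 mean [-0.0266  0.0801] base [ 0.6395 -0.0256  0.2069]
bar 7029 h 0.05448951477467756 rect (-0.026796001940965652, -0.018214527517557144) (0.08754349499940872, 0.02569720335304737) 85.0680160522461 mean [-0.0249 -0.0165] base [ 0.6248 -0.1244  0.2067]
bar dir angle from y (cw+) 8.616878677862202
```

View pics/w9.png

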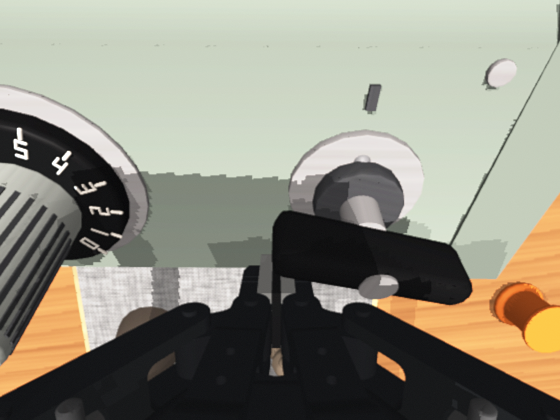

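move_arm:
  motion:
    - {"claw": -1, "x": 0, "y": -0.006, "z": 0, "twist": 0}
    - {"claw": -1, "x": 0.005, "y": 0.001, "z": 0.002, "twist": 0}
    - {"claw": -1, "x": 0.005, "y": 0.001, "z": 0.003, "twist": 0}
    - {"claw": -1, "x": 0.005, "y": 0, "z": 0.003, "twist": 0}
    - {"claw": -1, "x": 0.005, "y": -0.002, "z": 0.002, "twist": 0}
    - {"claw": -1, "x": 0, "y": 0, "z": 0, "twist": 0}

```text
clock: 13.45
ee_pos: [0.6069, -0.093, 0.2305]
tool_rot: [-0.002, 0.998, -0.061, -0.007]
ft_force: [-12.8, 6.5, -0.2]
finger_gap: 0.0001
finger_force: 6.2
```

```bash
python3 read.py w10; python3 geo.py w10|grep bar
```

```text
13.45 [ 0.6069 -0.093   0.2305] [-0.0019  0.9981 -0.0607 -0.007 ] [-0.172   0.3892  1.4606  0.0024  1.3062  1.5195]
[[-0.1213  0.9496  0.289   0.6784]
 [-0.9926 -0.1155 -0.0372 -0.102 ]
 [-0.002  -0.2914  0.9566  0.3726]
 [ 0.      0.      0.      1.    ]]
line angle cw [(0, -180), (0, -179), (0, -178), (0, -177), (0, -176)] number -7.5
bar 3722 h 0.05417139940865376 rect (-0.01999644562602043, -0.013633336871862411) (0.08392017334699631, 0.02907123789191246) 68.2663803100586 mean [-0.0122 -0.0008] base [ 0.6309 -0.1263  0.2099]
bar dir angle from y (cw+) 26.005335897098742
```

View pics/w10.png

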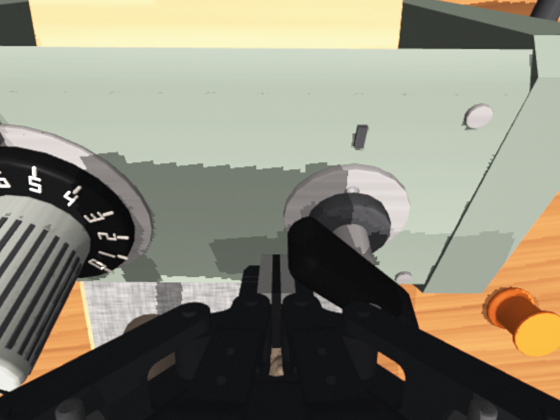

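move_arm:
  motion:
    - {"claw": -1, "x": 0.005, "y": -0.001, "z": 0.003, "twist": 0}
    - {"claw": -1, "x": 0.005, "y": -0.002, "z": 0.002, "twist": 0}
    - {"claw": -1, "x": 0.004, "y": -0.004, "z": 0.002, "twist": 0}
    - {"claw": -1, "x": 0.003, "y": -0.005, "z": 0.002, "twist": 0}
    - {"claw": -1, "x": 0, "y": 0, "z": 0, "twist": 0}

```text
clock: 14.12
ee_pos: [0.6099, -0.0945, 0.2331]
tool_rot: [-0.012, 0.998, -0.06, -0.027]
ft_force: [-42.1, 31.0, -7.7]
finger_gap: 0.0001
finger_force: 24.2
```

```bash
python3 read.py w11; python3 geo.py w11|grep bar
```

```text
14.125 [ 0.6099 -0.0945  0.2331] [-0.012   0.9977 -0.0603 -0.0272] [-0.1813  0.4147  1.4149  0.0177  1.3689  1.5062]
[[-0.1213  0.9375  0.3261  0.6869]
 [-0.9924 -0.108  -0.0586 -0.1066]
 [-0.0197 -0.3307  0.9435  0.3721]
 [ 0.      0.      0.      1.    ]]
line angle cw [(0, -180), (0, -179), (0, -178), (0, -177), (0, -176)] number -7.5
bar 2979 h 0.054382713532494326 rect (-0.00883934274315834, -0.0012115314602851868) (0.058135583996772766, 0.025502922013401985) 73.24249267578125 mean [-0.006  0.003] base [ 0.6417 -0.1162  0.2147]
bar dir angle from y (cw+) 15.39013382890518
```

View pics/w11.png

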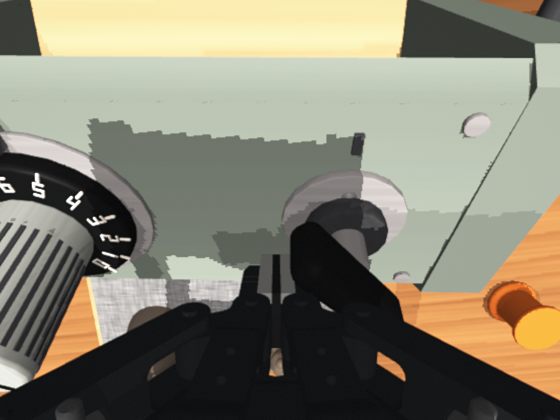

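Run:
```python
from geo import *
from station import ctrl
s=ctrl.observe(); F,T=s["ft_force"],s["ft_torque"]; print(F,T,s["ee_pos"],s["joint_torque"])
fr=np.load("frame0.npz"); n,x,y=fr["n"],fr["x"],fr["y"]; B=np.array([.6233,-.1287,.2061])
# line of action relative to moment reference: r0 = FxT/|F|^2
r0=np.cross(F,T)/(F@F); R=cv2.Rodrigues(np.zeros(3))[0]
for nm,ref in(("tcp",s["ee_pos"]),("world",0*s["ee_pos"])):
    q=ref+r0-B; f=F/np.linalg.norm(F)
    for hh in(.03,.043,.056):
        p=q+f*0; print(nm,hh,"closest",[float(p@a) for a in(x,y,n)],"dir",[float(f@a) for a in(x,y,n)], "axis moment cw",float(np.cross(q,F)@n))
        break
D={k:np.load(k+".npz")["D"] for k in("w9","w10","w11")}
G=(abs(D["w10"]-D["w11"])<.0015)&(abs(D["w9"]-D["w11"])<.0015)&(D["w11"]<.25)
G=cv2.dilate(G.astype(np.uint8),np.ones((7,7)))>0
for k in D:
    z=np.load(k+".npz");P,h,ok,_,_,I,K,V=geo(k); q=P-B; h=q@n;u=q@x;w=q@y
    M=ok&~G&(h>.048)&(h<.062)&(np.hypot(u,w)<.05)&(I.max(-1)<70)
    e=np.stack([u[M],w[M]],1).astype(np.float32); print(k,M.sum(),cv2.minAreaRect(e))
    g=G&ok; gp=np.stack([u[g],w[g],h[g]],1); print(" gripper pts near: h min",gp[:,2].min(), [ (round(a,3),gp[(gp[:,2]>a)&(gp[:,2]<a+.01)][:,:2].max(0),gp[(gp[:,2]>a)&(gp[:,2]<a+.01)][:,:2].min(0)) for a in(.03,.04,.05,.06,.07,.08)])
```

```text
[-41.7272  30.1507  -8.7158] [ 4.5181  5.9955 -0.508 ] [ 0.6099 -0.0945  0.2331] [-14.308  -46.109  -46.1849  -6.405  -13.088   -0.4166]
tcp 0.03 closest [-0.05404728218051239, 0.011860442299933471, -0.1011914657963423] dir [-0.8442282526761139, 0.47386924030821426, 0.25045279090709177] axis moment cw -0.8144392790987742
world 0.03 closest [-0.7089868207661253, 0.030025333908759774, -0.023664757951114036] dir [-0.8442282526761139, 0.47386924030821426, 0.25045279090709177] axis moment cw -16.218315347763372
w9 5029 ((-0.0033295967150479555, 0.0008888766169548035), (0.0767771378159523, 0.022818224504590034), 74.2923812866211)
 gripper pts near: h min -0.13828079368844556 [(0.03, array([0.0161, 0.1287]), array([-0.1444, -0.0385])), (0.04, array([0.0144, 0.1289]), array([-0.0161, -0.0385])), (0.05, array([0.0146, 0.1291]), array([-0.0166, -0.0367])), (0.06, array([0.0114, 0.1266]), array([-0.0166,  0.0038])), (0.07, array([0.0157, 0.0767]), array([-0.0172, -0.0061])), (0.08, array([0.0261, 0.0859]), array([-0.0116, -0.0155]))]
w10 1938 ((0.002553582191467285, 0.0007502753287553787), (0.0
[... 289 characters left out ...]
6, array([0.0295, 0.1249]), array([0.0005, 0.0009])), (0.07, array([0.0332, 0.1375]), array([-0.0182, -0.0086])), (0.08, array([0.0445, 0.1342]), array([-0.015 , -0.0176]))]
w11 1119 ((0.013963623903691769, 0.008430173620581627), (0.046291105449199677, 0.013357650488615036), 41.20724105834961)
 gripper pts near: h min -0.1431185066658726 [(0.03, array([0.0337, 0.1364]), array([-0.1622,  0.0145])), (0.04, array([0.0334, 0.1259]), array([-0.0231, -0.0275])), (0.05, array([0.0332, 0.1263]), array([-0.0019, -0.0112])), (0.06, array([0.0354, 0.1262]), array([ 0.005 , -0.0025])), (0.07, array([0.0447, 0.1445]), array([-0.0225, -0.0121])), (0.08, array([0.0515, 0.0825]), array([ 0.0127, -0.0216]))]
```

move_arm:
  motion:
    - {"claw": -1, "x": -0.012, "y": 0.008, "z": 0, "twist": 0}
    - {"claw": -1, "x": -0.01, "y": 0.008, "z": 0, "twist": 0}
    - {"claw": -1, "x": 0, "y": 0.005, "z": 0.06, "twist": 0}
    - {"claw": -1, "x": 0, "y": 0, "z": 0.06, "twist": 0}
    - {"claw": -1, "x": 0, "y": 0, "z": 0, "twist": 0}

```text
clock: 14.8
ee_pos: [0.6093, -0.0868, 0.3687]
tool_rot: [0.001, 0.998, -0.061, 0.008]
ft_force: [-0.5, -0.3, -1.0]
finger_gap: 0.0
finger_force: 0.0
```

```bash
cat > bar.py <<'E'
from look import *
from geo import geo
def bar(name):
    look(name,()); P,h,ok,n2,o,I,K,V=geo(name); fr=np.load("frame0.npz"); n,x,y=fr["n"],fr["x"],fr["y"]; B=np.array([.6233,-.1287,.2061])
    q=P-B; h=q@n;u=q@x;w=q@y
    M=ok&(h>.050)&(h<.060)&(np.hypot(u,w)<.045)&(I.max(-1)<80)
    e=np.stack([u[M],w[M]],1).astype(np.float32); print(M.sum(),cv2.minAreaRect(e))
    m=e.mean(0); d=np.linalg.eigh(np.cov((e-m).T))[1][:,1]; print("bar angle",np.degrees(np.arctan2(d[0],d[1]))%180,"mean",m)
    S=ok&((P-fr["B"])@n>.076)&((P-fr["B"])@n<.085)&(abs((P-fr["B"])@x)<.03)&(abs((P-fr["B"])@y)<.03); print("cap px",S.sum())
if __name__=="__main__": bar(sys.argv[1])
E
python3 bar.py w12; python3 read.py w12b
```

```text
14.8 [ 0.6093 -0.0868  0.3687] [ 0.001   0.9981 -0.0607  0.0079] [-0.16    0.3317  1.2095 -0.0004  1.5844  1.5323]
[[-0.1214  0.9578  0.2606  0.6766]
 [-0.9926 -0.1177 -0.0299 -0.0947]
 [ 0.0021 -0.2623  0.965   0.513 ]
 [ 0.      0.      0.      1.    ]]
1090 ((0.00033153966069221497, -0.00046516209840774536), (0.07731389254331589, 0.014071641489863396), 16.321439743041992)
bar angle 73.28214321441448 mean [0.0078 0.0013]
cap px 2375
14.85 [ 0.6082 -0.0867  0.3652] [ 0.0007  0.9981 -0.0607  0.0046] [-0.1601  0.3337  1.215  -0.0004  1.5836  1.5323]
[[-0.1215  0.956   0.2669  0.6765]
 [-0.9926 -0.1175 -0.0309 -0.0947]
 [ 0.0018 -0.2687  0.9632  0.509 ]
 [ 0.      0.      0.      1.    ]]
line angle cw [(26, 142), (26, 143), (28, 141), (32, 140), (38, 144)] number 5.916666666666667
```

```bash
python3 bar.py w13 | tail -3
```

```text
1141 ((0.00041436776518821716, -0.0005118511617183685), (0.07778403162956238, 0.013903573155403137), 16.344074249267578)
bar angle 73.46091868658382 mean [0.0079 0.0014]
cap px 2480
```

move_arm:
  motion:
    - {"claw": -1, "x": 0.0186, "y": 0.001, "z": 0, "twist": 0}
    - {"claw": -1, "x": 0, "y": 0, "z": -0.05, "twist": 0}
    - {"claw": -1, "x": 0, "y": 0, "z": -0.045, "twist": 0}
    - {"claw": -1, "x": 0, "y": 0, "z": -0.02, "twist": 0}
    - {"claw": -1, "x": 0, "y": 0, "z": 0, "twist": 0}
    - {"claw": -1, "x": 0, "y": 0, "z": 0, "twist": 0}

```text
clock: 15.7
ee_pos: [0.6257, -0.0853, 0.2468]
tool_rot: [0.0, 0.998, -0.061, 0.0]
ft_force: [-0.9, -0.1, 0.8]
finger_gap: -0.0002
finger_force: 0.0
```

Now push to −y in small steps.

move_arm:
  motion:
    - {"claw": -1, "x": 0, "y": -0.005, "z": -0.003, "twist": 0}
    - {"claw": -1, "x": 0, "y": -0.004, "z": 0, "twist": 0}
    - {"claw": -1, "x": 0, "y": -0.004, "z": 0, "twist": 0}
    - {"claw": -1, "x": 0, "y": -0.004, "z": 0, "twist": 0}
    - {"claw": -1, "x": 0, "y": 0, "z": 0, "twist": 0}

```text
clock: 16.32
ee_pos: [0.6252, -0.1026, 0.2434]
tool_rot: [0.0, 0.998, -0.061, 0.0]
ft_force: [-0.9, 0.1, -0.6]
finger_gap: 0.0002
finger_force: 0.0
```

move_arm:
  motion:
    - {"claw": -1, "x": 0, "y": -0.003, "z": 0, "twist": 0}
    - {"claw": -1, "x": 0, "y": -0.003, "z": 0, "twist": 0}
    - {"claw": -1, "x": 0, "y": -0.003, "z": 0, "twist": 0}
    - {"claw": -1, "x": 0, "y": 0, "z": 0, "twist": 0}

```text
clock: 16.82
ee_pos: [0.6252, -0.1092, 0.2434]
tool_rot: [-0.002, 0.998, -0.061, -0.0]
ft_force: [0.7, 6.1, -0.0]
finger_gap: -0.0002
finger_force: 3.0
```

```bash
python3 bar.py w14 | tail -3
```

```text
1504 ((0.033190399408340454, 0.007225027307868004), (0.04156828299164772, 0.020402129739522934), 64.87980651855469)
bar angle 15.951921826140673 mean [0.0341 0.0039]
cap px 222
```

move_arm:
  motion:
    - {"claw": -1, "x": 0, "y": -0.002, "z": 0, "twist": 0}
    - {"claw": -1, "x": 0, "y": -0.002, "z": 0, "twist": 0}
    - {"claw": -1, "x": 0, "y": -0.002, "z": 0, "twist": 0}
    - {"claw": -1, "x": 0, "y": 0, "z": 0, "twist": 0}

```text
clock: 17.38
ee_pos: [0.6251, -0.1095, 0.2435]
tool_rot: [-0.007, 0.998, -0.06, -0.001]
ft_force: [-0.4, 19.5, 1.8]
finger_gap: -0.0001
finger_force: 9.9
```

move_arm:
  motion:
    - {"claw": -1, "x": 0, "y": 0.015, "z": 0, "twist": 0}
    - {"claw": -1, "x": 0, "y": 0.012, "z": 0, "twist": 0}
    - {"claw": -1, "x": -0.01, "y": 0, "z": 0.06, "twist": 0}
    - {"claw": -1, "x": -0.01, "y": 0, "z": 0.06, "twist": 0}
    - {"claw": -1, "x": 0, "y": 0, "z": 0, "twist": 0}

```text
clock: 18.0
ee_pos: [0.6065, -0.0907, 0.3698]
tool_rot: [0.001, 0.998, -0.061, 0.006]
ft_force: [0.0, -0.1, -0.9]
finger_gap: -0.0
finger_force: 0.0
```

```bash
python3 bar.py w15|tail -3; python3 read.py w16|tail -1;python3 bar.py w17|tail -2
```

```text
1136 ((0.0005803816020488739, -0.0006309095770120621), (0.014152731746435165, 0.07720618695020676), 89.79092407226562)
bar angle 90.3186985686569 mean [0.0076 0.0001]
cap px 2386
line angle cw [(29, 143), (30, 142), (35, 141), (41, 144), (41, 140)] number 5.958333333333333
bar angle 90.3840048672507 mean [0.0078 0.0001]
cap px 2486
```

```bash
python3 -c "
from station import ctrl
print(ctrl.job_done())"
```

```text
the job is handed in; nothing more can be done
None
```

I turned the sleeve to 6 and locked the T-handle, then handed the job in at about 18 s. The last pictures read 5.96 on the scale and about 90° on the bar. The two bell figures had not moved when checked before the locking push, and the other bystanders were not re-checked; one stuck push on the bar reached about 52 N at the wrist, against the 120 N limit, and the call returned no verdict.

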